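# Wedge the spring clip off the swab canister's locking rod

### The job

The locking rod across the lid of the swab canister is held by a red spring clip. Gently slide the yellow wedge along the top of the rod, under the clip's bridge, until its full width has spread the jaws, lift the clip off the rod on the wedge, and leave both clip and wedge in the white tray. Do not touch the clip with the gripper while it is on the rod, do not force anything, and leave the other things on the sill where they are.

Things in the scene. Friction and masses are not known exactly. Their poses are not given: they have to be found in the camera images.
- canister: Fixed aluminium swab canister, 76 mm across, on a rubber foot, z up. Origin on its axis, 0 to 12 mm above the sill (varies). A fixed chrome locking rod, 12 mm thick, runs along its y axis, 78 mm above the origin, from y = +46 mm to the free end at y = -84 mm. The lid is 14 mm below the rod's axis; only the clip and the two ears behind it rise above the rod's top.
- rod_end (a point): Centre of the free end face of the locking rod (canister x 0, y -84 mm, z 78 mm). The rod's top is 6 mm above this point. The wedge slides along the rod from here in the canister's +y direction. Its finish is delicate: keep the blade's pressure on it below 12 N. Under the push a held wedge's nose tends to dip onto the rod.
- clip_seat (a point): Point on the rod's axis (canister y -57 mm) midway between two fork plates, 5 mm thick, centred at canister y = -69.5 and -44.5 mm, tops 3 mm below the rod's top, so a blade on the rod passes over them. The second has two ears, 34 mm apart, up to 22 mm above the rod's axis, that back up the bridge. The clip has 3 mm of play to either side.
- clip: Red spring clip astride the rod, 40 g, 14 mm long along the rod (its y), z up. Origin on the rod's axis at mid length when seated. Two upright jaws, 3 mm thick, inner faces on the rod's sides at x = -6 and +6 mm, from 21 mm above to 10 mm below the origin, hook under the rod. Each springs straight outward along x up to 10 mm (2 N on the rod, 0.2 N more per mm).
- clip_bridge (a point): Middle of the underside of the clip's flat bridge, 16 mm above the clip's origin: 10 mm of gap over the rod's top, for the 8 mm thick blade. The bridge is 46 mm wide in x, 4 mm thick, with a thin bow up to 33 mm above the clip's origin, and at its two ends a cheek reaching 20 mm lower, 1.5 mm longer than the jaws to +y, that bears on the ears behind.
- clip_hooks (a point): Point between the hooks under the rod, 8 mm below the clip's origin; the hooks' tips are 2 mm to either side. Pulled up unspread, the clip stays locked. Spread by more than 5 mm per jaw it lifts off freely. Pushing the wedge in takes roughly 4 to 15 N and slides the clip along the rod against the fork plate nearer the canister.
- wedge: Wedge tool, about 200 g, standing on its foot, z up, nose to +x. Origin on the foot's underside, below the handle's axis. Dark steel foot x -30 to +12 mm, 44 mm wide, 20 mm high; black upright handle 26 (x) by 18 (y) mm, up to 98 mm; yellow level blade 8 mm thick, 27 mm wide from x = -13 to 60 mm, then tapering evenly to a 5 mm wide nose at x = 101 mm.
- wedge_handle (a point): Middle of the grip, 70 mm above the wedge's underside, on the handle's axis: grasp here, across the 18 mm. The blade is clamped firmly on the handle at a height that differs each time and is not reported: its underside lies 21 to 35 mm above the foot's underside. So find the rod's top with the blade by touch.
- wedge_land (a point): Point below the blade, wedge x 47 mm, z 0: the clip's centre should end above here. On this 27 mm wide part each jaw is spread 7.5 mm. Below x = 42 mm the foot may meet the rod's end; beyond 53 mm the jaws are still on the taper. The clip stays clamped on the blade when lifted, its hooks ending 16 mm below the blade's underside, above the foot's underside.
- tray: Fixed white tray, 190 (its x) by 140 (its y) mm outside, rim 10 mm high, walls and floor 5 mm thick. Origin at the centre of its underside.
- tumbler: Frosted glass tumbler, 72 mm across, 95 mm high, origin at the centre of its underside. Leave alone.
- ceramic_box: Small lidded ceramic box, blue glaze, 79 x 64 x 63 mm with its knob, origin at the centre of its underside. Leave alone.
- shaver_case: White plastic shaver case, 80 x 160 x 38 mm, origin at the centre of its underside. Leave alone.
- nail_clipper: Chrome nail clipper, 60 x 13 x 12 mm, lying flat, origin at the centre of its underside. Leave alone.
There are look-alikes about, which are no part of the job. There is more than one size of the tray; the job needs the larger. Several things look just like the wedge: the one meant starts nearest to the robot's base.

How it is judged:
On the way, in this order (a step that is already met when the one before it is completed fails the run):
1. the wedge's full width is in the clip while the clip is still on the rod (distance between clip and clip_seat below 0.014 m and x of clip in the frame of wedge between 0.025 and 0.055 m and y of clip in the frame of wedge between -0.006 and 0.006 m and z of clip in the frame of wedge between 0.01 and 0.034 m), for 0.1 s.
2. the clip is off the rod, carried on the wedge (z of clip in the frame of canister above 0.103 m and distance between clip and wedge below 0.075 m), for 0.1 s.
At the end, for the whole second after the job is handed in: The clip and the wedge both rest in the tray: the origin of each within 85 mm of the tray's centre along its length and 60 mm across it, the clip's less than 50 mm and the wedge's less than 40 mm above the tray's underside, both still (x of clip in the frame of tray between -0.085 and 0.085 m and y of clip in the frame of tray between -0.06 and 0.06 m and z of clip in the frame of tray below 0.05 m and x of wedge in the frame of tray between -0.085 and 0.085 m and y of wedge in the frame of tray between -0.06 and 0.06 m and z of wedge in the frame of tray below 0.04 m and linear speed of each of clip, wedge below 0.02 m/s); the robot touches nothing.
It fails at once if the gripper or arm touches the clip while it is on the rod (distance between clip and clip_seat below 0.014 m and contact force between any of the fingers, the arm and clip above 0.5 N).
It fails at once if the wedge presses on the rod or canister with more than 12 N (contact force between wedge and canister above 12 N).
It fails at once if the clip is pushed against the rod and its plates with more than 25 N (contact force between clip and canister above 25 N).
It fails at once if the robot pushes on the canister with more than 5 N (contact force between any of the fingers, the arm and canister above 5 N).
It fails at once if a bystander is moved by more than 15 mm (distance of any of tumbler, ceramic_box, shaver_case, nail_clipper from where it was at the start of the episode above 0.015 m).
It also fails if it takes over 64 s, if anything falls off the work surface, if the arm or the gripper's body presses on something with over 40 N, if the wrist force passes 120 N, or if a joint passes its speed limit or range.

### The arm

A 6-joint arm with a two-finger parallel gripper is mounted at the origin on the work surface. World frame = base frame: x ahead of the robot, y to its left, z up, the work surface at z = 0. Lengths are in m, angles in rad, forces in N, time in s.
With the tool pointing down it reaches from about 0.225 to 0.875 m from the base axis. Payload 3.4 kg.
Tool frame: the origin (TCP) lies at the very end of the fingers, on their centre line; the grasp point (between the pads) lies 19 mm behind it (manip.grasp_offset is the distance from the TCP to the grasp point, in m); x points along the fingers, y is the direction in which the jaws open and shut, and the axes are right-handed (so a half turn about x gives the same grasp; the last joint's range is limited). The gripper opens to 85 mm and grips with 20 to 120 N. Pads are 22 mm wide; open, the fingers measure 114 mm over their backs; the gripper's body (76 mm by 85 mm) begins 54 mm behind the grasp point. The pads swing forward as they close: fully open they stand 13 mm farther back than shut.
Start: joints at [1.154, 0.276, 1.505, -0, 1.361, -0.121], TCP at [0.168, 0.55, 0.204] pointing down, gripper open.
Joint ranges: [-2.89, 2.89], [-0.75, 2.08], [0.22, 2.7], [-1.18, 4.32], [0.11, 2.71], [-2.7, 2.7]. Speed limits (rad/s): [2.57, 2.57, 3.14, 3.14, 3.14, 3.14].

### API

Orientations are given as a unit quaternion [w, x, y, z].
In Python, from rig import manip gives the robot as it stands.
- The arm moves only by the tool step_arm, never from a script. Its argument "increments" is a list of rows, each an object with "grip": the opening, from 0 (shut) to 1 (fully open); "delta_pos": the shift along the world's x, y, z in m, a list of three; "twist": the turn about the world's z in degrees. A call has 1 to 10 rows; each row shifts and turns the commanded pose from where the row before left it; what a row does not reach is not made up. A row lasts 1/12 s, in which the tool goes at most 41.7 mm and 7.16 degrees, less where a joint would pass 70% of its speed; a pose out of reach is approached as far as the arm can. A call with a gripper value outside its range is refused whole. The fingers move at their own pace and stop on an object; "force" is the grip in N (left out, the last holds). Time passes only in rows, so rows that do not move let the fingers close. It gives the time, the measured TCP pose, the force and the opening at its end, in the units of the state.
- manip.get_state(): the state, without advancing time (a new reading comes with each control period).
- manip.get_image(name): name is "scene" or "top" or "wrist"; returns a dict with "img" (384x512x3 uint8, red, green, blue), "fx", "fy", "cx", "cy" (pixels), "rvec" (rotation vector, rad) and "tvec" (3), from world to camera coordinates, as OpenCV has them; the wrist camera has in their place "mount" (4x4, takes a point from camera to tool coordinates, whose origin is the TCP and whose axes are the tool frame's). Camera axes: x right, y down, z forward; pixel columns grow to the right and rows downward; lengths in m; the calibration is good to about 2 mm. A picture is of the moment at which its call begins: read the wrist's pose just before it. There is no depth.
- manip.sign_off(): hands the job in, once; it reports no verdict.
The state is a dict: "clock": time; "qpos": joint angles; "qd": joint speeds; "effort": joint torques, N m; "position": TCP position; "ee_rot": TCP orientation; "contact_force": force on the tool from outside, world axes, zero at the start; "moment": the same for the moment, N m; "width": finger opening in m.
Only numpy, scipy, OpenCV 4.12 (cv2) and the standard library are available. Lean on these libraries where they do the work, as an engineer would, in place of code of your own. Each camera call takes 0.05 s, during which the arm holds its last target. There are 200 camera calls.

## Working session

There is one attempt and no reset: what is moved stays moved. The work goes in short steps, Python scripts to look and compute and a tool call to move; the robot and the scene stay as the last step left them, time stands still between calls to the robot, and variables do not carry over. Pictures are saved under pics/ and viewed, about 8 in all and at most 12, crops included, and the job is handed in when it is done.

Besides the shell and the picture viewer there is one more tool, called after "Request:" in YAML: its name, and indented under it one key for each argument. step_arm: Moves the arm, as the interface text tells. Its arguments: {"type":"object","properties":{"increments":{"type":"array"},"force":{"type":"number"}},"required":["increments"]}

```bash
ls; mkdir -p pics
cat > h.py <<'E'
import numpy as np, cv2, json
from rig import manip
from scipy.spatial.transform import Rotation as R
def snap(name,fn=None):
    s=manip.get_state(); d=manip.get_image(name)
    if name=="wrist":
        w,x,y,z=s["ee_rot"]; T=np.eye(4); T[:3,:3]=R.from_quat([x,y,z,w]).as_matrix(); T[:3,3]=s["position"]
        C=T@np.array(d["mount"])
    else:
        M=np.eye(4); M[:3,:3]=cv2.Rodrigues(np.array(d["rvec"],float))[0]; M[:3,3]=np.ravel(d["tvec"]); C=np.linalg.inv(M)
    K=np.array([[d["fx"],0,d["cx"]],[0,d["fy"],d["cy"]],[0,0,1.]])
    if fn: cv2.imwrite(fn+".png",d["img"][:,:,::-1]); np.savez(fn+".npz",C=C,K=K)
    return d["img"],C,K
def load(fn): z=np.load(fn+".npz"); return z["C"],z["K"]
def onz(C,K,px,z):
    r=C[:3,:3]@np.linalg.inv(K)@np.array([px[0],px[1],1.]); return C[:3,3]+r*(z-C[2,3])/r[2]
def proj(C,K,p):
    q=K@(C[:3,:3].T@(np.asarray(p)-C[:3,3])); return q[:2]/q[2]
def st():
    s=manip.get_state(); print({k:np.round(s[k],4).tolist() for k in s})
E
python3 - <<'E'
from h import *
st()
a,C,K=snap("top","pics/top0"); b,C2,K2=snap("scene","pics/scene0")
print(C[:3,3],C2[:3,3])
cv2.imwrite("pics/t0.png",cv2.resize(a,(800,600))[:,:,::-1])
E
```

```text
pics
{'clock': 0.0, 'qpos': [1.154, 0.2766, 1.5062, -0.0, 1.3607, -0.121], 'qd': [0.0006, -0.0005, -0.0011, 0.0009, -0.0005, -0.0002], 'effort': [0.0011, -41.6768, -24.5804, 0.0001, 0.0107, -0.0], 'position': [0.1674, 0.5495, 0.2026], 'ee_rot': [0.6992, 0.1036, 0.6996, -0.1048], 'contact_force': [0.6217, 0.563, 0.0225], 'moment': [0.0532, 0.0263, 0.0105], 'width': 0.0855}
[ 0.43150925 -0.08615338  1.29788758] [1.31801769 0.15198362 1.04678858]
```

View pics/t0.png

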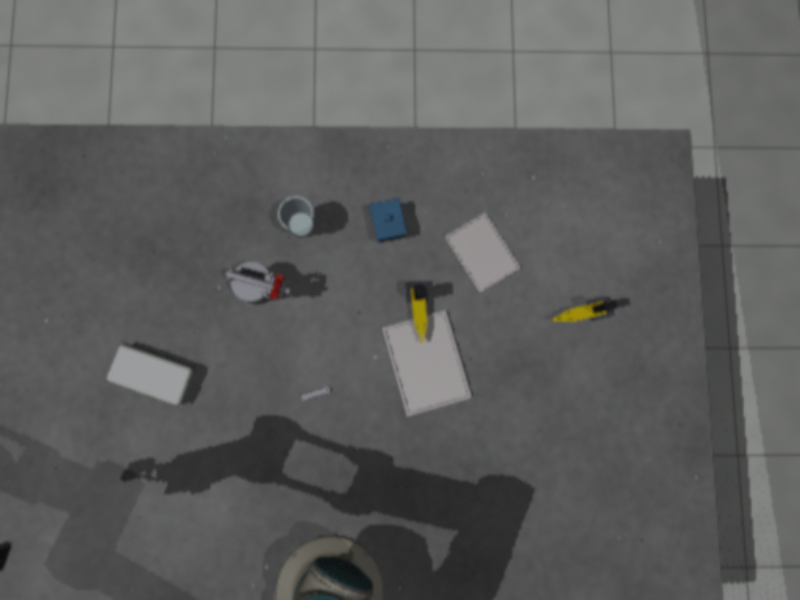

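View pics/scene0.png

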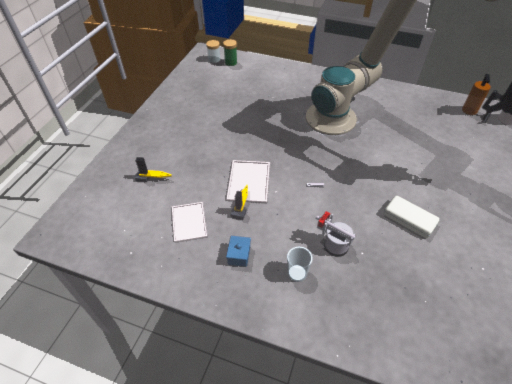

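Run:
```python
from h import *
C,K=load("pics/top0"); s=.64
for n,p,z in [("handleA top",(418,290),.098),("noseA",(422,342),.03),("handleB",(602,306),.098),("rodfar",(229,274),.09),("rodend",(288,291),.09),("clip",(277,287),.11),("canister",(252,283),.07)]:
    print(n,onz(C,K,(p[0]*s,p[1]*s),z).round(3))
t=[(383,328),(446,312),(471,397),(408,416)]
P=np.array([onz(C,K,(a*s,b*s),.01) for a,b in t]);print(P.round(3),P.mean(0),np.linalg.norm(P-np.roll(P,1,0),axis=1))
# crops 
a=cv2.imread("pics/top0.png"); b=cv2.imread("pics/scene0.png")
c1=cv2.resize(a[155:225,140:305],None,fx=4.5,fy=4.5,interpolation=cv2.INTER_CUBIC)
c2=cv2.resize(b[155:260,225:365],None,fx=2.6,fy=2.6,interpolation=cv2.INTER_CUBIC)
o=np.zeros((c1.shape[0]+c2.shape[0],max(c1.shape[1],c2.shape[1]),3),np.uint8);o[:c1.shape[0],:c1.shape[1]]=c1;o[c1.shape[0]:,:c2.shape[1]]=c2
cv2.imwrite("pics/c0.png",o);print(o.shape,c1.shape)
```

```text
handleA top [ 0.591 -0.174  0.098]
noseA [ 0.492 -0.187  0.03 ]
handleB [ 0.56  -0.54   0.098]
rodfar [0.624 0.2   0.09 ]
rodend [0.59  0.083 0.09 ]
clip [0.596 0.102 0.11 ]
canister [0.609 0.158 0.07 ]
[[ 0.522 -0.106  0.01 ]
 [ 0.556 -0.24   0.01 ]
 [ 0.379 -0.289  0.01 ]
 [ 0.34  -0.158  0.01 ]] [ 0.44941759 -0.19831167  0.01      ] [0.18924327 0.13757447 0.18442943 0.13695931]
(588, 742, 3) (315, 742, 3)
```

View pics/c0.png

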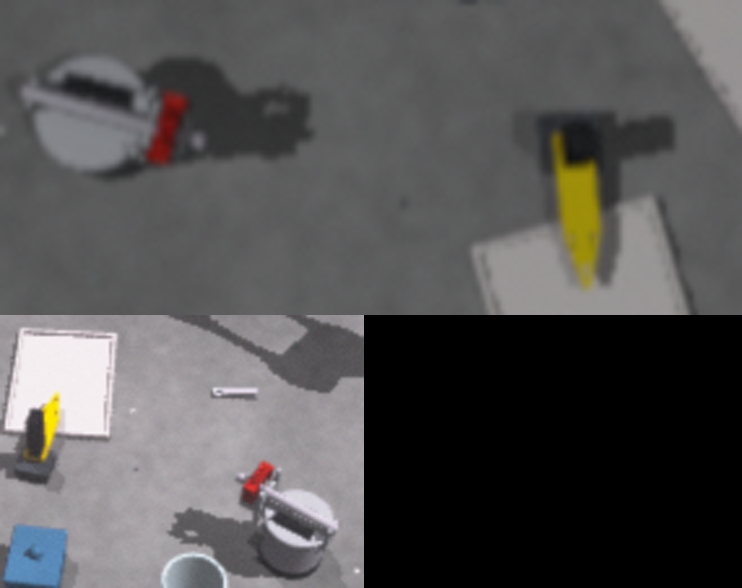

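Run:
```python
from h import *
s=manip.get_state(); w,x,y,z=s["ee_rot"]; M=R.from_quat([x,y,z,w]).as_matrix(); print(M.round(3)); print("jaw heading",np.degrees(np.arctan2(M[1,1],M[0,1])))
print(np.array(manip.get_image("wrist")["mount"]).round(3)); print(manip.grasp_offset)
C,K=load("pics/top0")
f=lambda p:(p[0]/4.5+140-.4,p[1]/4.5+155-.4)
for n,p,z in [("handle",(578,143),.098),("nose",(585,285),.032),("rodend",(200,141),.09),("rodfar",(28,92),.09),("clip",(167,128),.115)]: print(n,onz(C,K,f(p),z))
```

```text
[[-0.001  0.291  0.957]
 [-0.002  0.957 -0.291]
 [-1.    -0.002 -0.   ]]
jaw heading 73.05336985742437
[[ 0.    -0.268  0.963 -0.171]
 [ 1.    -0.    -0.     0.002]
 [ 0.     0.963  0.268 -0.068]
 [ 0.     0.     0.     1.   ]]
0.0187
handle [ 0.5890072  -0.17594533  0.098     ]
nose [ 0.4949705  -0.18499616  0.032     ]
rodend [0.59127341 0.08372617 0.09      ]
rodfar [0.62520404 0.20222579 0.09      ]
clip [0.59678363 0.10250852 0.115     ]
```

Request:
step_arm:
  increments:
    - {"grip": 1,"delta_pos": [0.02,-0.035,0.002],"twist": 1}
    - {"grip": 1,"delta_pos": [0.02,-0.035,0.002],"twist": 1}
    - {"grip": 1,"delta_pos": [0.02,-0.035,0.002],"twist": 1}
    - {"grip": 1,"delta_pos": [0.02,-0.035,0.002],"twist": 1}
    - {"grip": 1,"delta_pos": [0.02,-0.035,0.002],"twist": 1}
    - {"grip": 1,"delta_pos": [0.02,-0.035,0.002],"twist": 1}
    - {"grip": 1,"delta_pos": [0.02,-0.035,0.002],"twist": 1}
    - {"grip": 1,"delta_pos": [0.02,-0.035,0.002],"twist": 1}
    - {"grip": 1,"delta_pos": [0.02,-0.035,0.002],"twist": 1}
    - {"grip": 1,"delta_pos": [0.02,-0.035,0.002],"twist": 1}

```text
clock: 0.98
position: [0.3679, 0.1982, 0.2236]
ee_rot: [0.706, 0.043, 0.706, -0.042]
contact_force: [1.2, 0.9, 0.1]
width: 0.0856
```

Request:
step_arm:
  increments:
    - {"grip": 1,"delta_pos": [0.02,-0.035,0.002],"twist": 1.2}
    - {"grip": 1,"delta_pos": [0.02,-0.035,0.002],"twist": 1.2}
    - {"grip": 1,"delta_pos": [0.02,-0.035,0.002],"twist": 1.2}
    - {"grip": 1,"delta_pos": [0.02,-0.035,0.002],"twist": 1.2}
    - {"grip": 1,"delta_pos": [0.02,-0.035,0.002],"twist": 1.2}
    - {"grip": 1,"delta_pos": [0.02,-0.035,0.002],"twist": 1.2}
    - {"grip": 1,"delta_pos": [0.02,-0.035,0.002],"twist": 1.2}
    - {"grip": 1,"delta_pos": [0.02,-0.035,0.002],"twist": 1.2}
    - {"grip": 1,"delta_pos": [0.02,-0.026,0.002],"twist": 1.2}
    - {"grip": 1,"delta_pos": [0.0,0,0],"twist": 0}

```text
clock: 1.82
position: [0.5514, -0.1118, 0.2407]
ee_rot: [0.708, -0.024, 0.706, 0.021]
contact_force: [0.8, 0.5, 0.7]
width: 0.0853
```

Run:
```python
from h import *
st(); snap("wrist","pics/w1")
```

```text
{'clock': 1.8167, 'qpos': [-0.322, 0.2369, 1.4673, -0.0025, 1.4338, -1.9556], 'qd': [0.052, -0.0459, 0.076, 0.0577, 0.0624, 0.0624], 'effort': [-1.3515, -39.7501, -25.5893, -0.2477, -0.0083, -0.3607], 'position': [0.5514, -0.1118, 0.2407], 'ee_rot': [0.7076, -0.0236, 0.7059, 0.0211], 'contact_force': [0.8164, 0.4675, 0.7407], 'moment': [-0.0166, 0.0163, 0.057], 'width': 0.0853}
```

View pics/w1.png

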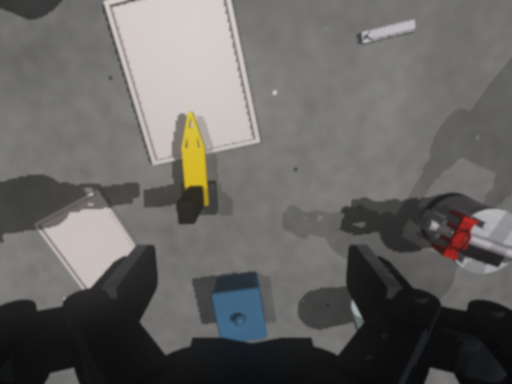

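Run:
```python
from h import *
C,K=load("pics/w1"); print(C[:3,3])
for z in (.025,.032,.039):
  print(z,"nose",onz(C,K,(192,113),z).round(4),"bladeR",onz(C,K,(205,152),z).round(4), "bladeL", onz(C,K,(183,156),z).round(4),"bladeRback",onz(C,K,(208.5,206),z).round(4))
print("handletop far-left",onz(C,K,(179,222),.098),"far-right",onz(C,K,(196,222),.098),"near",onz(C,K,(186,187),.098),onz(C,K,(203,187),.098))
print("foot",onz(C,K,(217,181),.02),onz(C,K,(217,213),.02))
a=cv2.imread("pics/w1.png")[100:230,140:250]; cv2.imwrite("pics/w1c.png",cv2.resize(a,None,fx=4.6,fy=4.6,interpolation=cv2.INTER_CUBIC))
```

```text
[ 0.48408361 -0.11348251  0.41181307]
0.025 nose [ 0.4972 -0.1843  0.025 ] bladeR [ 0.5422 -0.168   0.025 ] bladeL [ 0.5488 -0.1947  0.025 ] bladeRback [ 0.6109 -0.1619  0.025 ]
0.032 nose [ 0.4969 -0.1831  0.032 ] bladeR [ 0.5411 -0.167   0.032 ] bladeL [ 0.5476 -0.1932  0.032 ] bladeRback [ 0.6086 -0.161   0.032 ]
0.039 nose [ 0.4967 -0.1818  0.039 ] bladeR [ 0.5401 -0.166   0.039 ] bladeL [ 0.5464 -0.1918  0.039 ] bladeRback [ 0.6063 -0.1602  0.039 ]
handletop far-left [ 0.60654417 -0.18324385  0.098     ] far-right [ 0.60539918 -0.16542068  0.098     ] near [ 0.56811381 -0.17617329  0.098     ] [ 0.56701255 -0.15890017  0.098     ]
foot [ 0.57867531 -0.15269682  0.02      ] [ 0.62134269 -0.15127089  0.02      ]
```

View pics/w1c.png

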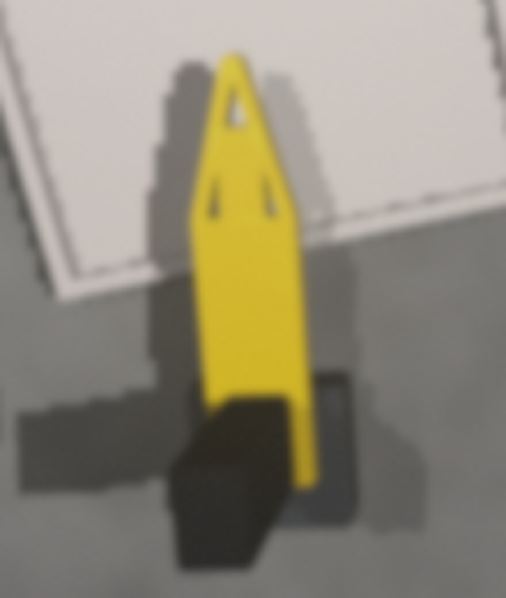

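Run:
```python
from h import *
C,K=load("pics/w1"); f=lambda x,y:(140+x/4.6-.4,100+y/4.6-.4)
for z in (.029,.036,.043):
  n,b,c,e=[onz(C,K,f(*p),z) for p in((233,56),(245,217),(257.5,402),(306,487))]
  d=c-n; h=np.arctan2(-d[1],-d[0]); u=np.array([np.cos(h),np.sin(h),0])
  print(z,n.round(4),"taper len",np.linalg.norm(b-n),"heading",np.degrees(h)%360,"blade len",(n-e)@u,"handle",(n-u*.101).round(4))
print(onz(C,K,f(215,515),.098))
```

```text
0.029 [ 0.4958 -0.1857  0.029 ] taper len 0.04061934473273675 heading 184.80562877883983 blade len 0.11464305045483839 handle [ 0.5964 -0.1772  0.029 ]
0.036 [ 0.4956 -0.1843  0.036 ] taper len 0.039876592113362475 heading 184.8056287788398 blade len 0.11254672353034828 handle [ 0.5962 -0.1759  0.036 ]
0.043 [ 0.4954 -0.183   0.043 ] taper len 0.039133839493988264 heading 184.80562877883983 blade len 0.11045039660585798 handle [ 0.596  -0.1746  0.043 ]
[ 0.59447447 -0.17563382  0.098     ]
```

Request:
step_arm:
  increments:
    - {"grip": 1,"delta_pos": [0.022,-0.032,0],"twist": 1}
    - {"grip": 1,"delta_pos": [0.022,-0.032,0],"twist": 0}
    - {"grip": 1,"delta_pos": [0,0,-0.03],"twist": 0}
    - {"grip": 1,"delta_pos": [0,0,-0.03],"twist": 0}
    - {"grip": 1,"delta_pos": [0,0,-0.03],"twist": 0}
    - {"grip": 1,"delta_pos": [0,0,0],"twist": 0}
    - {"grip": 1,"delta_pos": [0,0,0],"twist": 0}

```text
clock: 2.45
position: [0.59, -0.1684, 0.1502]
ee_rot: [0.705, -0.029, 0.708, 0.031]
contact_force: [0.6, -0.2, 0.9]
width: 0.0853
```

Run:
```python
from h import *
s=manip.get_state(); w,x,y,z=s["ee_rot"]; M=R.from_quat([x,y,z,w]).as_matrix(); print(s["position"],M.round(4).tolist(),"jaw",np.degrees(np.arctan2(M[1,1],M[0,1])),s["contact_force"])
```

```text
[ 0.58996443 -0.16841945  0.15023061] [[-0.0043, -0.0853, 0.9963], [0.0022, 0.9964, 0.0853], [-1.0, 0.0025, -0.0041]] jaw 94.89194079829339 [ 0.55451713 -0.16356154  0.91556163]
```

Request:
step_arm:
  increments:
    - {"grip": 1,"delta_pos": [0.0055,-0.0075,-0.019],"twist": 0}
    - {"grip": 1,"delta_pos": [0,0,-0.03],"twist": 0}
    - {"grip": 1,"delta_pos": [0,0,-0.03],"twist": 0}
    - {"grip": 1,"delta_pos": [0,0,-0.02],"twist": 0}
    - {"grip": 1,"delta_pos": [0,0,0],"twist": 0}
    - {"grip": 1,"delta_pos": [0,0,0],"twist": 0}
    - {"grip": 0.5,"delta_pos": [0,0,0],"twist": 0}
    - {"grip": 0.5,"delta_pos": [0,0,0],"twist": 0}
  force: 30

```text
clock: 3.12
position: [0.5992, -0.178, 0.0555]
ee_rot: [0.708, -0.031, 0.705, 0.029]
contact_force: [-0.2, 0.5, -0.3]
width: 0.0638
```

Request:
step_arm:
  increments:
    - {"grip": 0,"delta_pos": [0,0,0],"twist": 0}
    - {"grip": 0,"delta_pos": [0,0,0],"twist": 0}
    - {"grip": 0,"delta_pos": [0,0,0],"twist": 0}
    - {"grip": 0,"delta_pos": [0,0,0],"twist": 0}
    - {"grip": 0,"delta_pos": [0,0,0],"twist": 0}
    - {"grip": 0,"delta_pos": [0,0,0],"twist": 0}
  force: 30

```text
clock: 3.62
position: [0.5976, -0.178, 0.0532]
ee_rot: [0.707, -0.03, 0.706, 0.03]
contact_force: [-1.3, -0.2, 4.4]
width: 0.0171
```

Request:
step_arm:
  increments:
    - {"grip": 0,"delta_pos": [0,0,0],"twist": 0}
    - {"grip": 0,"delta_pos": [0,0,0],"twist": 0}
    - {"grip": 0,"delta_pos": [0,0,0],"twist": 0}
    - {"grip": 0,"delta_pos": [0,0,0],"twist": 0}
  force: 100

```text
clock: 3.95
position: [0.5978, -0.1782, 0.0535]
ee_rot: [0.707, -0.03, 0.706, 0.029]
contact_force: [-0.5, -0.6, 5.5]
width: 0.0157
```

Run:
```python
from h import *
st(); snap("wrist","pics/w2")
```

```text
{'clock': 3.95, 'qpos': [-0.4008, 0.4591, 1.6136, -0.0005, 1.0669, -2.0561], 'qd': [0.0003, 0.0001, -0.0009, -0.0009, 0.0007, -0.0007], 'effort': [0.8097, -45.2367, -18.982, 0.3918, 0.0086, 0.0067], 'position': [0.5978, -0.1782, 0.0535], 'ee_rot': [0.7071, -0.0304, 0.7059, 0.0295], 'contact_force': [-0.5447, -0.5533, 5.4531], 'moment': [-0.1545, 0.1063, -0.0204], 'width': 0.0157}
```

View pics/w2.png

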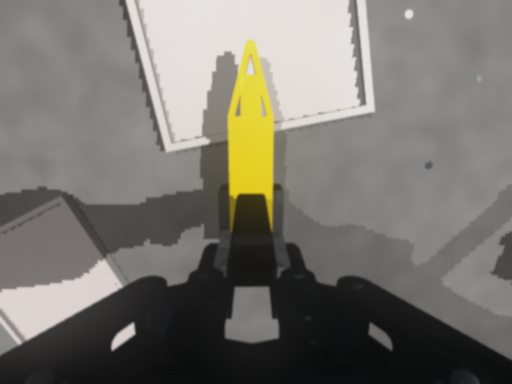

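Request:
step_arm:
  increments:
    - {"grip": 0,"delta_pos": [0,0,0.01],"twist": 0}
    - {"grip": 0,"delta_pos": [0,0,0.02],"twist": 0}
    - {"grip": 0,"delta_pos": [0,0,0.03],"twist": 0}
    - {"grip": 0,"delta_pos": [0,0,0.03],"twist": 0}
    - {"grip": 0,"delta_pos": [0,0,0.03],"twist": -3}
    - {"grip": 0,"delta_pos": [0,0,0.03],"twist": -6}
    - {"grip": 0,"delta_pos": [-0.003,0.01,0.015],"twist": -6}
    - {"grip": 0,"delta_pos": [-0.003,0.01,0],"twist": -6}
    - {"grip": 0,"delta_pos": [-0.003,0.01,0],"twist": -6}
    - {"grip": 0,"delta_pos": [-0.003,0.01,0],"twist": -6}

```text
clock: 4.83
position: [0.5844, -0.1366, 0.2176]
ee_rot: [0.685, 0.174, 0.686, -0.174]
contact_force: [-0.4, 1.6, -1.8]
width: 0.0156
```

Request:
step_arm:
  increments:
    - {"grip": 0,"delta_pos": [-0.003,0.01,0],"twist": -6}
    - {"grip": 0,"delta_pos": [-0.003,0.01,0],"twist": -6}
    - {"grip": 0,"delta_pos": [-0.003,0.01,0],"twist": -6}
    - {"grip": 0,"delta_pos": [-0.003,0.01,0],"twist": -6}
    - {"grip": 0,"delta_pos": [-0.003,0.01,0],"twist": -6}
    - {"grip": 0,"delta_pos": [-0.003,0.01,0],"twist": -6}
    - {"grip": 0,"delta_pos": [-0.003,0.01,0],"twist": -6}
    - {"grip": 0,"delta_pos": [-0.003,0.01,0],"twist": -6}
    - {"grip": 0,"delta_pos": [-0.003,0.01,0],"twist": -6}
    - {"grip": 0,"delta_pos": [-0.005,0,0],"twist": -6}

```text
clock: 5.67
position: [0.5523, -0.0451, 0.2171]
ee_rot: [0.506, 0.493, 0.508, -0.493]
contact_force: [0.1, -0.6, -1.5]
width: 0.0154
```

Request:
step_arm:
  increments:
    - {"grip": 0,"delta_pos": [-0.003,0,0],"twist": -6}
    - {"grip": 0,"delta_pos": [0,0,0],"twist": -6}
    - {"grip": 0,"delta_pos": [0,0,0],"twist": 0}
    - {"grip": 0,"delta_pos": [0,0,0],"twist": 0}
    - {"grip": 0,"delta_pos": [0,0,0],"twist": 0}

```text
clock: 6.08
position: [0.5499, -0.0473, 0.2173]
ee_rot: [-0.454, -0.542, -0.455, 0.542]
contact_force: [0.2, -0.3, -1.5]
width: 0.0157
```

Run:
```python
from h import *
st(); snap("wrist","pics/w3"); snap("scene","pics/s3")
C,K=load("pics/w2"); print(K[0,0],"depth",27*K[0,0]/44.5)
```

```text
{'clock': 6.0833, 'qpos': [-0.212, 0.234, 1.529, 0.0002, 1.3793, -0.0371], 'qd': [-0.0012, 0.0014, -0.0031, -0.0009, -0.0007, 0.0097], 'effort': [0.0476, -40.4025, -25.4827, 0.0136, 0.0202, -0.0051], 'position': [0.5499, -0.0473, 0.2173], 'ee_rot': [-0.4542, -0.5417, -0.4547, 0.5419], 'contact_force': [0.178, -0.3047, -1.4527], 'moment': [-0.0381, -0.0071, -0.0276], 'width': 0.0157}
318.4327106979813 depth 193.20636379428078
```

View pics/w3.png

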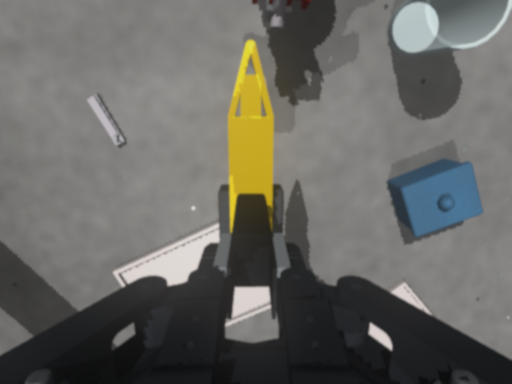

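Request:
step_arm:
  increments:
    - {"grip": 0,"delta_pos": [0.006,0.021,0],"twist": 0}
    - {"grip": 0,"delta_pos": [0.006,0.021,0],"twist": 0}
    - {"grip": 0,"delta_pos": [0,0,0],"twist": 0}
    - {"grip": 0,"delta_pos": [0,0,0],"twist": 0}
    - {"grip": 0,"delta_pos": [0,0,0],"twist": 0}
    - {"grip": 0,"delta_pos": [0,0,0],"twist": 0}

```text
clock: 6.68
position: [0.562, -0.0061, 0.2175]
ee_rot: [-0.454, -0.542, -0.454, 0.542]
contact_force: [-0.2, -0.3, -2.4]
width: 0.0155
```

Run:
```python
from h import *
s=manip.get_state(); w,x,y,z=s["ee_rot"]; M=R.from_quat([x,y,z,w]).as_matrix(); print(s["position"],M.round(4).tolist(),"jaw",np.degrees(np.arctan2(M[1,1],M[0,1])),s["contact_force"])
a,_,_=snap("wrist","pics/w4"); b,_,_=snap("scene","pics/s4"); t,_,_=snap("top","pics/t4")
A=cv2.resize(a[0:130,200:360],(800,650//1),interpolation=cv2.INTER_CUBIC)[:400]
A=cv2.resize(a[0:110,210:350],(763,600),interpolation=cv2.INTER_CUBIC)
cv2.imwrite("pics/w4c.png",A[:,:,::-1])
```

```text
[ 0.56196226 -0.00606506  0.21746779] [[-0.0002, 0.9843, -0.1763], [-0.0005, -0.1763, -0.9843], [-1.0, -0.0001, 0.0006]] jaw -10.154425783447902 [-0.17875371 -0.27425399 -2.44118114]
```

View pics/w4c.png

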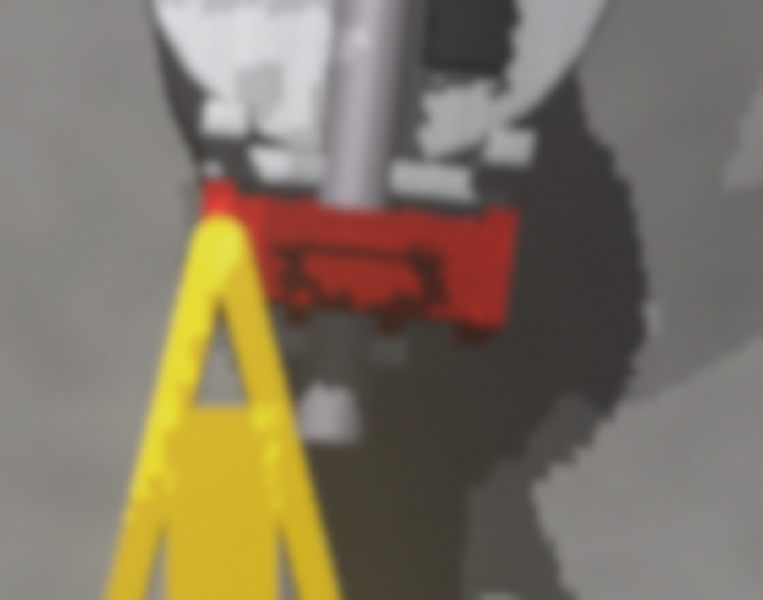

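Run:
```python
from h import *
C,K=load("pics/w4"); k=763/140; f=lambda x,y:((x+.5)/k-.5+210,(y+.5)/k-.5+0)
S,SK=load("pics/scene0"); T,TK=load("pics/top0"); print(C[:3,3])
s=manip.get_state(); p=np.array(s["position"])
for z in (.078,.082,.086,.090):   # rod axis z
  e=onz(C,K,f(330,440),z+.004); a=onz(C,K,f(356,205),z+.006); b=onz(C,K,f(380,0),z+.006)
  d=b-e; print(z,"end",e.round(4),"head ab",np.degrees(np.arctan2(*(b-a)[1::-1])),"eb",np.degrees(np.arctan2(*d[1::-1])),"scene px",proj(S,SK,e),"top px",proj(T,TK,e), "clip",onz(C,K,f(361,262),z+.02).round(4), "scene clip",onz(S,SK,(324.5,220.3),z+.02).round(4))
for z in (.180,.19,.2,.205):
  n=onz(C,K,f(220,218),z); print("nose",z,n.round(4),np.linalg.norm((n-p)[:2]))
a=cv2.imread("pics/s4.png")[195:255,300:365]; cv2.imwrite("pics/s4c.png",cv2.resize(a,None,fx=9,fy=9,interpolation=cv2.INTER_CUBIC))
```

```text
[0.57477042 0.06284608 0.38867728]
0.078 end [0.5955 0.0819 0.082 ] head ab 73.62575794018818 eb 73.9296403446699 scene px [316.53955246 219.10898381] top px [185.01595244 184.92544168] clip [0.6033 0.1056 0.098 ] scene clip [0.6036 0.1069 0.098 ]
0.082 end [0.5952 0.0816 0.086 ] head ab 73.62575794018825 eb 73.93076386017147 scene px [316.63343708 218.253697  ] top px [184.91911068 184.8394789 ] clip [0.6029 0.105  0.102 ] scene clip [0.6066 0.107  0.102 ]
0.086 end [0.595  0.0814 0.09  ] head ab 73.62575794018831 eb 73.93191774692016 scene px [316.72777344 217.39429489] top px [184.82163175 184.75295054] clip [0.6025 0.1044 0.106 ] scene clip [0.6096 0.1072 0.106 ]
0.09 end [0.5947 0.0812 0.094 ] head ab 73.62575794018815 eb 73.9331032532967 scene px [316.8225648  216.53074771] top px [184.72350935 184.66585099] clip [0.6021 0.1038 0.11  ] scene clip [0.6126 0.1074 0.11  ]
nose 0.18 [0.5807 0.1007 0.18  ] 0.10834713658574072
nose 0.19 [0.5804 0.0989 0.19  ] 0.10651315060613967
nose 0.2 [0.5801 0.097  0.2   ] 0.1046791751895514
nose 0.205 [0.58   0.0961 0.205 ] 0.10376219161741752
```

View pics/s4c.png

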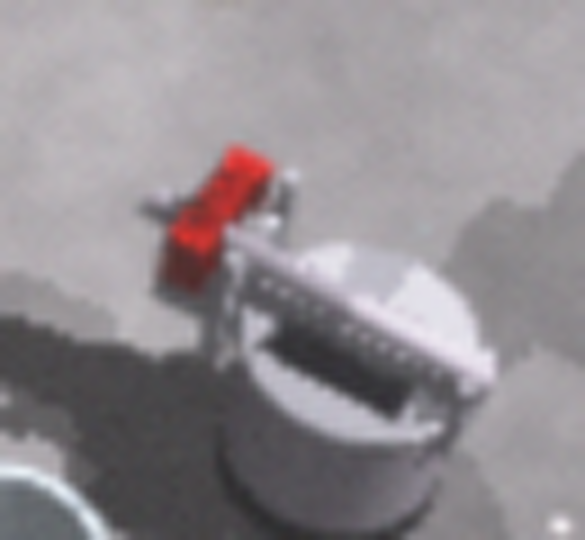

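Request:
step_arm:
  increments:
    - {"grip": 0,"delta_pos": [0.0033,-0.012,0],"twist": -3}
    - {"grip": 0,"delta_pos": [0.0033,-0.012,0],"twist": -3}
    - {"grip": 0,"delta_pos": [0,0,-0.02],"twist": 0}
    - {"grip": 0,"delta_pos": [0,0,-0.025],"twist": 0}
    - {"grip": 0,"delta_pos": [0,0,-0.025],"twist": 0}
    - {"grip": 0,"delta_pos": [0,0,-0.01],"twist": 0}
    - {"grip": 0,"delta_pos": [0,0,0],"twist": 0}
    - {"grip": 0,"delta_pos": [0,0,0],"twist": 0}
    - {"grip": 0,"delta_pos": [0,0,0],"twist": 0}

```text
clock: 7.58
position: [0.57, -0.0298, 0.1391]
ee_rot: [0.426, 0.566, 0.424, -0.565]
contact_force: [-0.5, 0.5, -1.4]
width: 0.0154
```

Run:
```python
from h import *
s=manip.get_state(); w,x,y,z=s["ee_rot"]; M=R.from_quat([x,y,z,w]).as_matrix(); print(s["position"],M.round(4).tolist(),"jaw",np.degrees(np.arctan2(M[1,1],M[0,1])),s["contact_force"],s["moment"])
a,_,_=snap("wrist","pics/w5")
cv2.imwrite("pics/w5c.png",cv2.resize(a[0:140,170:340],(728,600),interpolation=cv2.INTER_CUBIC)[:,:,::-1])
```

```text
[ 0.57004454 -0.02976188  0.13906935] [[0.003, 0.9605, -0.2782], [-0.0006, -0.2782, -0.9605], [-1.0, 0.0031, -0.0003]] jaw -16.152060333302835 [-0.52345409  0.52327494 -1.4472117 ] [0.01085932 0.00194321 0.01902613]
```

View pics/w5c.png

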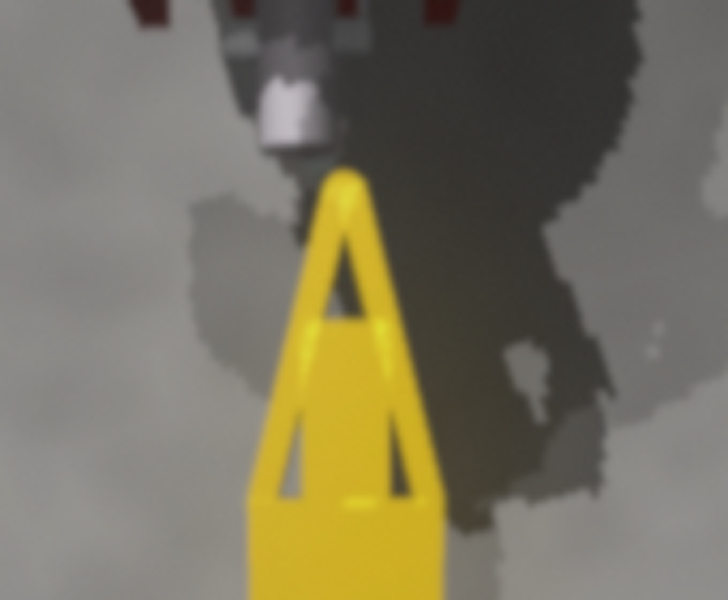

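Run:
```python
from h import *
C,K=load("pics/w5"); k=728/170; f=lambda x,y:((x+.5)/k-.5+170,(y+.5)/(600/140)-.5)
p=np.array([.57004,-.02976]); u=np.array([.2782,.9605]); v=np.array([.9605,-.2782])
def loc(n,px,z): q=onz(C,K,f(*px),z); print(n,z,q.round(4),"along",((q[:2]-p)@u).round(4),"lat",((q[:2]-p)@v).round(4))
for z in (.083,.089,.093): loc("rodend",(294.5,143),z); loc("rod@30",(293.5,30),z+.003); 
for z in (.09,.095): loc("cheekL",(150,24),z);loc("cheekR",(441,24),z)
for z in (.115,.12,.125): loc("nose",(345,170),z);loc("shoulderL",(248,496),z);loc("shR",(445,496),z)
```

```text
rodend 0.083 [0.5946 0.0837 0.083 ] along 0.1158 lat -0.008
rod@30 0.08600000000000001 [0.5987 0.0975 0.086 ] along 0.1302 lat -0.0079
rodend 0.089 [0.5944 0.0825 0.089 ] along 0.1146 lat -0.0078
rod@30 0.092 [0.5985 0.0959 0.092 ] along 0.1286 lat -0.0077
rodend 0.093 [0.5943 0.0817 0.093 ] along 0.1138 lat -0.0077
rod@30 0.096 [0.5983 0.0949 0.096 ] along 0.1276 lat -0.0075
cheekL 0.09 [0.5789 0.1029 0.09  ] along 0.1299 lat -0.0284
cheekR 0.09 [0.6192 0.0913 0.09  ] along 0.1299 lat 0.0135
cheekL 0.095 [0.5792 0.1014 0.095 ] along 0.1286 lat -0.0277
cheekR 0.095 [0.6185 0.0901 0.095 ] along 0.1286 lat 0.0132
nose 0.115 [0.5992 0.0723 0.115 ] along 0.1061 lat -0.0003
shoulderL 0.115 [0.5747 0.0363 0.115 ] along 0.0648 lat -0.0139
shR 0.115 [0.601  0.0287 0.115 ] along 0.0647 lat 0.0135
nose 0.12 [0.599  0.0714 0.12  ] along 0.1052 lat -0.0003
shoulderL 0.12 [0.5751 0.0363 0.12  ] along 0.0649 lat -0.0135
shR 0.12 [0.6007 0.0289 0.12  ] along 0.0649 lat 0.0132
nose 0.125 [0.5987 0.0705 0.125 ] along 0.1043 lat -0.0003
shoulderL 0.125 [0.5755 0.0364 0.125 ] along 0.065 lat -0.0132
shR 0.125 [0.6004 0.0291 0.125 ] along 0.065 lat 0.0128
```

Request:
step_arm:
  increments:
    - {"grip": 0,"delta_pos": [-0.0011,0.0097,0],"twist": 0}
    - {"grip": 0,"delta_pos": [-0.0011,0.0097,0],"twist": 0}
    - {"grip": 0,"delta_pos": [0,0,-0.006],"twist": 0}
    - {"grip": 0,"delta_pos": [0,0,-0.006],"twist": 0}
    - {"grip": 0,"delta_pos": [0,0,0],"twist": 0}
    - {"grip": 0,"delta_pos": [0,0,0],"twist": 0}
    - {"grip": 0,"delta_pos": [0,0,0],"twist": 0}
    - {"grip": 0,"delta_pos": [0,0,0],"twist": 0}

```text
clock: 8.3
position: [0.5664, -0.0103, 0.1254]
ee_rot: [-0.425, -0.565, -0.425, 0.565]
contact_force: [0.3, 0.6, -1.8]
width: 0.0154
```

Request:
step_arm:
  increments:
    - {"grip": 0,"delta_pos": [0,0,-0.001],"twist": 0}
    - {"grip": 0,"delta_pos": [0,0,-0.001],"twist": 0}
    - {"grip": 0,"delta_pos": [0,0,-0.001],"twist": 0}
    - {"grip": 0,"delta_pos": [0,0,0],"twist": 0}
    - {"grip": 0,"delta_pos": [0,0,0],"twist": 0}

```text
clock: 8.72
position: [0.5666, -0.011, 0.1235]
ee_rot: [-0.425, -0.565, -0.424, 0.565]
contact_force: [-2.4, -4.1, 6.0]
width: 0.0158
```

Request:
step_arm:
  increments:
    - {"grip": 0,"delta_pos": [0,0,0.001],"twist": 0}
    - {"grip": 0,"delta_pos": [0,0,0],"twist": 0}
    - {"grip": 0,"delta_pos": [0,0,0],"twist": 0}

```text
clock: 8.97
position: [0.5669, -0.0105, 0.124]
ee_rot: [0.425, 0.565, 0.424, -0.565]
contact_force: [-1.3, -3.9, 4.3]
width: 0.0154
```

Request:
step_arm:
  increments:
    - {"grip": 0,"delta_pos": [0,0,0.001],"twist": 0}
    - {"grip": 0,"delta_pos": [0,0,0],"twist": 0}
    - {"grip": 0,"delta_pos": [0,0,0],"twist": 0}

```text
clock: 9.22
position: [0.5668, -0.01, 0.1245]
ee_rot: [0.425, 0.565, 0.425, -0.565]
contact_force: [-0.6, -1.8, 1.5]
width: 0.0155
```

Run:
```python
from h import *
st(); a,_,_=snap("wrist","pics/w6")
cv2.imwrite("pics/w6c.png",cv2.resize(a[0:140,170:340],(728,600),interpolation=cv2.INTER_CUBIC)[:,:,::-1])
```

```text
{'clock': 9.2167, 'qpos': [-0.1404, 0.3184, 1.6482, 0.0, 1.1744, 0.1415], 'qd': [0.0027, 0.0022, -0.0003, -0.0013, 0.0009, -0.0007], 'effort': [1.1738, -40.9853, -21.7562, 0.4452, 0.0394, -0.0263], 'position': [0.5668, -0.01, 0.1245], 'ee_rot': [0.4249, 0.5654, 0.4247, -0.5651], 'contact_force': [-0.6278, -1.8108, 1.4772], 'moment': [-0.0806, -0.0033, -0.024], 'width': 0.0155}
```

View pics/w6c.png

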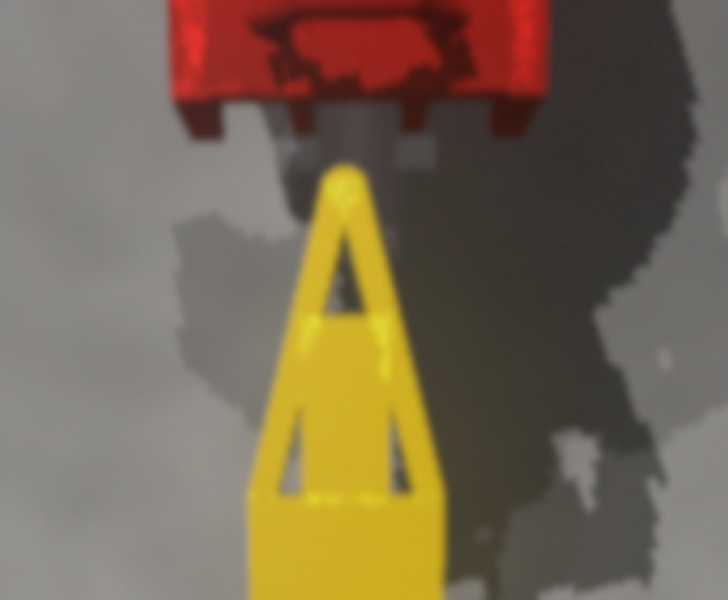

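Request:
step_arm:
  increments:
    - {"grip": 0,"delta_pos": [0.001,-0.0003,0.001],"twist": 0}
    - {"grip": 0,"delta_pos": [0,0,0],"twist": 0}
    - {"grip": 0,"delta_pos": [0,0,0],"twist": 0}
  force: 120

```text
clock: 9.52
position: [0.5673, -0.0099, 0.1251]
ee_rot: [-0.424, -0.565, -0.425, 0.565]
contact_force: [0.2, 0.1, -0.6]
width: 0.0151
```

Request:
step_arm:
  increments:
    - {"grip": 0,"delta_pos": [0.0008,0.0029,0.0003],"twist": 0}
    - {"grip": 0,"delta_pos": [0.0008,0.0029,0],"twist": 0}
    - {"grip": 0,"delta_pos": [0.0008,0.0029,0],"twist": 0}
    - {"grip": 0,"delta_pos": [0.0008,0.0029,0],"twist": 0}
    - {"grip": 0,"delta_pos": [0,0,0],"twist": 0}

```text
clock: 9.93
position: [0.5708, 0.0022, 0.1256]
ee_rot: [0.425, 0.565, 0.425, -0.565]
contact_force: [0.6, 0.6, -1.8]
width: 0.0149
```

Request:
step_arm:
  increments:
    - {"grip": 0,"delta_pos": [0.0008,0.0029,0],"twist": 0}
    - {"grip": 0,"delta_pos": [0.0008,0.0029,0],"twist": 0}
    - {"grip": 0,"delta_pos": [0.0008,0.0029,0],"twist": 0}
    - {"grip": 0,"delta_pos": [0,0,0],"twist": 0}

```text
clock: 10.27
position: [0.5737, 0.0105, 0.1259]
ee_rot: [0.425, 0.566, 0.425, -0.565]
contact_force: [1.3, 0.1, -2.2]
width: 0.015
```

Request:
step_arm:
  increments:
    - {"grip": 0,"delta_pos": [0.0008,0.0029,0],"twist": 0}
    - {"grip": 0,"delta_pos": [0.0008,0.0029,0],"twist": 0}
    - {"grip": 0,"delta_pos": [0.0008,0.0029,0],"twist": 0}
    - {"grip": 0,"delta_pos": [0,0,0],"twist": 0}

```text
clock: 10.6
position: [0.5753, 0.0173, 0.1262]
ee_rot: [-0.426, -0.564, -0.424, 0.566]
contact_force: [-1.4, -4.8, -0.1]
width: 0.0148
```

Request:
step_arm:
  increments:
    - {"grip": 0,"delta_pos": [0.0008,0.0029,0],"twist": 0}
    - {"grip": 0,"delta_pos": [0.0008,0.0029,0],"twist": 0}
    - {"grip": 0,"delta_pos": [0.0008,0.0029,0],"twist": 0}
    - {"grip": 0,"delta_pos": [0,0,0],"twist": 0}

```text
clock: 10.93
position: [0.5776, 0.025, 0.1263]
ee_rot: [-0.426, -0.564, -0.424, 0.566]
contact_force: [-1.9, -7.5, 0.3]
width: 0.0155
```

Request:
step_arm:
  increments:
    - {"grip": 0,"delta_pos": [0.0008,0.0029,0],"twist": 0}
    - {"grip": 0,"delta_pos": [0.0008,0.0029,0],"twist": 0}
    - {"grip": 0,"delta_pos": [0.0008,0.0029,0],"twist": 0}
    - {"grip": 0,"delta_pos": [0,0,0],"twist": 0}

```text
clock: 11.27
position: [0.5799, 0.0331, 0.1264]
ee_rot: [-0.427, -0.564, -0.424, 0.567]
contact_force: [-2.5, -7.9, 1.6]
width: 0.0148
```

Request:
step_arm:
  increments:
    - {"grip": 0,"delta_pos": [0.0008,0.0029,0],"twist": 0}
    - {"grip": 0,"delta_pos": [0.0008,0.0029,0],"twist": 0}
    - {"grip": 0,"delta_pos": [0.0008,0.0029,0],"twist": 0}
    - {"grip": 0,"delta_pos": [0,0,0],"twist": 0}

```text
clock: 11.6
position: [0.5822, 0.0411, 0.1265]
ee_rot: [-0.427, -0.563, -0.423, 0.567]
contact_force: [-1.6, -8.8, 1.2]
width: 0.0148
```

Request:
step_arm:
  increments:
    - {"grip": 0,"delta_pos": [0.0008,0.0029,0.0002],"twist": 0}
    - {"grip": 0,"delta_pos": [0.0008,0.0029,0],"twist": 0}
    - {"grip": 0,"delta_pos": [0.0008,0.0029,0],"twist": 0}
    - {"grip": 0,"delta_pos": [0,0,0],"twist": 0}

```text
clock: 11.93
position: [0.5848, 0.0522, 0.1261]
ee_rot: [-0.426, -0.564, -0.424, 0.566]
contact_force: [-1.3, -4.6, -0.6]
width: 0.0151
```

Request:
step_arm:
  increments:
    - {"grip": 0,"delta_pos": [0.0008,0.0029,0],"twist": 0}
    - {"grip": 0,"delta_pos": [0.0008,0.0029,0],"twist": 0}
    - {"grip": 0,"delta_pos": [0.0008,0.0029,0],"twist": 0}
    - {"grip": 0,"delta_pos": [0,0,0],"twist": 0}

```text
clock: 12.27
position: [0.5873, 0.0616, 0.126]
ee_rot: [-0.425, -0.565, -0.425, 0.566]
contact_force: [-1.2, -4.2, -1.5]
width: 0.0149
```

Run:
```python
from h import *
s=manip.get_state(); p=np.array(s["position"])[:2]; w,x,y,z=s["ee_rot"]; M=R.from_quat([x,y,z,w]).as_matrix(); v=M[:2,1]; u=-M[:2,2]; print(p,u,v,M[2],s["contact_force"])
a,C,K=snap("wrist","pics/w7"); a=a.astype(int)
red=(a[...,0]>60)&(a[...,0]>2.5*a[...,1])&(a[...,0]>2.5*a[...,2])
yel=(a[...,0]>90)&(a[...,1]>80)&(a[...,2]<60)
ys,xs=np.nonzero(red); print("red box",xs.min(),xs.max(),ys.min(),ys.max())
for c in range(xs.min(),xs.max()+1,5): r=np.nonzero(red[:,c])[0]; print(c,r.min(),r.max(),a[r.max()-6:r.max()+1,c,0],end=" | ")
print()
for r in range(10,230,10): q=np.nonzero(yel[r])[0]; print(r,(q.min(),q.max()) if len(q) else None,end=" ")
for px in((256,140),(256,160),(256,180)): 
  q=onz(C,K,px,.104); print(px,(q[:2]-p)@u)
```

```text
[0.58727442 0.06156162] [0.27759896 0.96069557] [ 0.96069687 -0.27759955] [-9.99998578e-01 -1.22280143e-04  1.68212928e-03] [-1.21950712 -4.23227555 -1.46315029]
red box 213 289 127 152
213 129 150 [176 181 180 180 182 181 177] | 218 133 151 [201 197 192 190 190 187 175] | 223 130 151 [163 162 162 162 162 161 160] | 228 131 150 [147 153 154 154 154 153 148] | 233 131 150 [ 87  86  99 125 143 151 149] | 238 131 141 [162 162 161 159 164 168 158] | 243 131 147 [159 135 124 137 151 152 141] | 248 131 146 [170 158 136 126 139 148 140] | 253 131 147 [156 135 125 137 146 145 139] | 258 131 147 [155 134 125 139 153 154 140] | 263 130 146 [117 107  97 108 132 140 122] | 268 130 139 [162 161 161 157 148 134 123] | 273 130 151 [122 131 146 154 156 152 142] | 278 129 151 [158 158 158 155 151 149 140] | 283 127 152 [192 195 195 194 187 167 137] | 288 127 151 [167 172 180 185 186 184 170] | 
10 None 20 None 30 None 40 None 50 None 60 None 70 (np.int64(256), np.int64(261)) 80 (np.int64(240), np.int64(263)) 90 (np.int64(236), np.int64(267)) 100 (np.int64(234), np.int64(269)) 110 (np.int64(231), np.int64(272)) 120 (np.int64(229), np.int64(273)) 130 None 140 None 150 None 160 (np.int64(230), np.int64(273)) 170 (np.int64(230), np.int64(273)) 180 (np.int64(231), np.int64(272)) 190 (np.int64(229), np.int64(273)) 200 (np.int64(230), np.int64(273)) 210 (np.int64(230), np.int64(272)) 220 (np.int64(231), np.int64(271)) (256, 140) 0.0503876017546864
(256, 160) 0.03827852376781067
(256, 180) 0.025748469277384584
```

Request:
step_arm:
  increments:
    - {"grip": 0,"delta_pos": [-0.0004,-0.0013,0.0005],"twist": 0}
    - {"grip": 0,"delta_pos": [0,0,0.001],"twist": 0}
    - {"grip": 0,"delta_pos": [0,0,0.001],"twist": 0}
    - {"grip": 0,"delta_pos": [0,0,0.001],"twist": 0}
    - {"grip": 0,"delta_pos": [0,0,0],"twist": 0}

```text
clock: 12.73
position: [0.5872, 0.0614, 0.1297]
ee_rot: [0.425, 0.566, 0.425, -0.565]
contact_force: [-0.8, 1.2, -2.5]
width: 0.0147
```

Request:
step_arm:
  increments:
    - {"grip": 0,"delta_pos": [0,0,0.001],"twist": 0}
    - {"grip": 0,"delta_pos": [0,0,0.001],"twist": 0}
    - {"grip": 0,"delta_pos": [0,0,0.002],"twist": 0}
    - {"grip": 0,"delta_pos": [0,0,0.002],"twist": 0}
    - {"grip": 0,"delta_pos": [0,0,0],"twist": 0}

```text
clock: 13.15
position: [0.5876, 0.061, 0.1362]
ee_rot: [0.425, 0.566, 0.425, -0.565]
contact_force: [0.2, -0.5, -2.3]
width: 0.0149
```

Request:
step_arm:
  increments:
    - {"grip": 0,"delta_pos": [0,0,0.004],"twist": 0}
    - {"grip": 0,"delta_pos": [0,0,0.006],"twist": 0}
    - {"grip": 0,"delta_pos": [0,0,0.008],"twist": 0}
    - {"grip": 0,"delta_pos": [0,0,0.01],"twist": 0}
    - {"grip": 0,"delta_pos": [0,0,0.01],"twist": 0}
    - {"grip": 0,"delta_pos": [0,0,0.012],"twist": 0}
    - {"grip": 0,"delta_pos": [0,0,0.012],"twist": 0}
    - {"grip": 0,"delta_pos": [0,0,0.012],"twist": 0}
    - {"grip": 0,"delta_pos": [0,0,0.006],"twist": 0}
    - {"grip": 0,"delta_pos": [0,0,0],"twist": 0}

```text
clock: 13.98
position: [0.5885, 0.0609, 0.2181]
ee_rot: [0.426, 0.567, 0.424, -0.564]
contact_force: [1.0, 0.6, -2.8]
width: 0.0148
```

Run:
```python
from h import *
st(); C,K=load("pics/w1")
for p in [(105,3),(259,140),(152,165)]: print(onz(C,K,p,.01))
a,C,K=snap("wrist","pics/w8"); a=a.astype(int)
red=(a[...,0]>60)&(a[...,0]>2.5*a[...,1])&(a[...,0]>2.5*a[...,2]); ys,xs=np.nonzero(red); print(xs.min(),xs.max(),ys.min(),ys.max())
# tray from fresh top image: white mask
t,T,TK=snap("top","pics/t8")
g=t.astype(int); m=((g.min(2)>140)).astype(np.uint8)
for c in cv2.findContours(m,cv2.RETR_EXTERNAL,cv2.CHAIN_APPROX_NONE)[0]:
  if cv2.contourArea(c)>600:
    r=cv2.boxPoints(cv2.minAreaRect(c)); P=np.array([onz(T,TK,q,.01)[:2] for q in r]); d=np.roll(P,-1,0)-P
    print(P.mean(0),np.linalg.norm(d,axis=1),np.degrees(np.arctan2(d[:,1],d[:,0])))
```

```text
{'clock': 13.9833, 'qpos': [-0.0145, 0.2908, 1.4475, 0.0, 1.3987, 0.2673], 'qd': [-0.001, 0.017, 0.0412, 0.0008, -0.0224, 0.0007], 'effort': [-0.017, -43.8622, -25.6273, 0.0195, 0.1701, -0.0009], 'position': [0.5885, 0.0609, 0.2181], 'ee_rot': [0.4258, 0.5666, 0.4238, -0.5639], 'contact_force': [0.9558, 0.6285, -2.8381], 'moment': [-0.0632, -0.0622, -0.0206], 'width': 0.0148}
[ 0.38401032 -0.28611107  0.01      ]
[ 0.5251615  -0.10303353  0.01      ]
[ 0.56538103 -0.23738448  0.01      ]
212 288 126 151
[0.43301929 0.39514368] [0.07178064 0.12237411 0.07163815 0.12146604] [ -15.49074031 -108.36431275  163.7879672    71.6841642 ]
[ 0.45220882 -0.19775161] [0.13042317 0.1846055  0.12825963 0.18347921] [ -74.101825   -164.83838507  105.40179717   15.83423289]
```

Request:
step_arm:
  increments:
    - {"grip": 0,"delta_pos": [-0.008,-0.012,0],"twist": -3}
    - {"grip": 0,"delta_pos": [-0.014,-0.023,0],"twist": -5}
    - {"grip": 0,"delta_pos": [-0.014,-0.023,0],"twist": -5}
    - {"grip": 0,"delta_pos": [-0.014,-0.023,0],"twist": -5}
    - {"grip": 0,"delta_pos": [-0.014,-0.023,0],"twist": -5}
    - {"grip": 0,"delta_pos": [-0.014,-0.023,0],"twist": -5}
    - {"grip": 0,"delta_pos": [-0.014,-0.023,0],"twist": -5}
    - {"grip": 0,"delta_pos": [-0.014,-0.023,0],"twist": -5}
    - {"grip": 0,"delta_pos": [-0.014,-0.023,0],"twist": -5}
    - {"grip": 0,"delta_pos": [-0.014,-0.023,0],"twist": -5}

```text
clock: 14.92
position: [0.4517, -0.1588, 0.2147]
ee_rot: [-0.156, -0.689, -0.157, 0.69]
contact_force: [0.0, -0.1, -2.2]
width: 0.0149
```

Request:
step_arm:
  increments:
    - {"grip": 0,"delta_pos": [-0.014,-0.023,0],"twist": -5}
    - {"grip": 0,"delta_pos": [-0.01,-0.017,0],"twist": -4}
    - {"grip": 0,"delta_pos": [-0.004,-0.007,0],"twist": -1.5}
    - {"grip": 0,"delta_pos": [0,0,-0.02],"twist": 0}
    - {"grip": 0,"delta_pos": [0,0,-0.02],"twist": 0}
    - {"grip": 0,"delta_pos": [0,0,-0.02],"twist": 0}
    - {"grip": 0,"delta_pos": [0,0,-0.02],"twist": 0}
    - {"grip": 0,"delta_pos": [0,0,-0.02],"twist": 0}
    - {"grip": 0,"delta_pos": [0,0,0],"twist": 0}
    - {"grip": 0,"delta_pos": [0,0,0],"twist": 0}

```text
clock: 15.75
position: [0.4244, -0.204, 0.1146]
ee_rot: [-0.094, -0.7, -0.096, 0.702]
contact_force: [-0.5, 0.1, -2.0]
width: 0.0152
```

Request:
step_arm:
  increments:
    - {"grip": 0,"delta_pos": [0.002,0,-0.016],"twist": 0}
    - {"grip": 0,"delta_pos": [0,0,-0.016],"twist": 0}
    - {"grip": 0,"delta_pos": [0,0,-0.012],"twist": 0}
    - {"grip": 0,"delta_pos": [0,0,-0.003],"twist": 0}
    - {"grip": 0,"delta_pos": [0,0,-0.003],"twist": 0}
    - {"grip": 0,"delta_pos": [0,0,-0.002],"twist": 0}
    - {"grip": 0,"delta_pos": [0,0,0],"twist": 0}
    - {"grip": 0,"delta_pos": [0,0,0],"twist": 0}

```text
clock: 16.42
position: [0.4277, -0.2055, 0.0643]
ee_rot: [0.095, 0.701, 0.094, -0.7]
contact_force: [0.1, -0.7, -2.4]
width: 0.0149
```

Request:
step_arm:
  increments:
    - {"grip": 0,"delta_pos": [0,0,-0.001],"twist": 0}
    - {"grip": 0,"delta_pos": [0,0,-0.001],"twist": 0}
    - {"grip": 0,"delta_pos": [0,0,-0.001],"twist": 0}
    - {"grip": 0,"delta_pos": [0,0,0],"twist": 0}
    - {"grip": 0,"delta_pos": [0,0,0],"twist": 0}

```text
clock: 16.83
position: [0.4271, -0.2051, 0.0605]
ee_rot: [-0.094, -0.701, -0.094, 0.701]
contact_force: [0.4, -0.6, -1.7]
width: 0.0149
```

Request:
step_arm:
  increments:
    - {"grip": 0,"delta_pos": [0,0,-0.001],"twist": 0}
    - {"grip": 0,"delta_pos": [0,0,-0.001],"twist": 0}
    - {"grip": 0,"delta_pos": [0,0,0],"twist": 0}
    - {"grip": 0,"delta_pos": [0,0,0],"twist": 0}

```text
clock: 17.17
position: [0.4272, -0.2052, 0.0586]
ee_rot: [0.094, 0.701, 0.094, -0.701]
contact_force: [-0.9, 0.9, -1.3]
width: 0.0148
```

Request:
step_arm:
  increments:
    - {"grip": 0,"delta_pos": [0,0,-0.001],"twist": 0}
    - {"grip": 0,"delta_pos": [0,0,0],"twist": 0}
    - {"grip": 0,"delta_pos": [0,0,0],"twist": 0}

```text
clock: 17.42
position: [0.4273, -0.2051, 0.0585]
ee_rot: [0.095, 0.701, 0.094, -0.701]
contact_force: [-1.4, 0.6, 7.0]
width: 0.0149
```

Foot is on the tray floor. Release slowly, then rise.

Request:
step_arm:
  increments:
    - {"grip": 0.25,"delta_pos": [0,0,0.0005],"twist": 0}
    - {"grip": 0.25,"delta_pos": [0,0,0],"twist": 0}
    - {"grip": 0.35,"delta_pos": [0,0,0],"twist": 0}
    - {"grip": 0.5,"delta_pos": [0,0,0],"twist": 0}
    - {"grip": 0.5,"delta_pos": [0,0,0],"twist": 0}
    - {"grip": 0.5,"delta_pos": [0,0,0.005],"twist": 0}
    - {"grip": 0.5,"delta_pos": [0,0,0.01],"twist": 0}
    - {"grip": 0.5,"delta_pos": [0,0,0.02],"twist": 0}
    - {"grip": 0.5,"delta_pos": [0,0,0.03],"twist": 0}
    - {"grip": 0.5,"delta_pos": [0,0,0.03],"twist": 0}
  force: 20

```text
clock: 18.25
position: [0.4264, -0.2047, 0.1537]
ee_rot: [-0.094, -0.7, -0.095, 0.701]
contact_force: [0.7, -0.2, -0.5]
width: 0.0427
```

Request:
step_arm:
  increments:
    - {"grip": 0.5,"delta_pos": [0,0,0.03],"twist": 0}
    - {"grip": 0.5,"delta_pos": [0,0,0.03],"twist": 0}
    - {"grip": 0.5,"delta_pos": [0,0,0.01],"twist": 0}
    - {"grip": 0.5,"delta_pos": [0,0,0],"twist": 0}
    - {"grip": 0.5,"delta_pos": [0,0,0],"twist": 0}
    - {"grip": 0.5,"delta_pos": [0,0,0],"twist": 0}

```text
clock: 18.75
position: [0.426, -0.2044, 0.2212]
ee_rot: [-0.094, -0.7, -0.095, 0.702]
contact_force: [-0.1, 0.3, 0.5]
width: 0.0428
```

Run:
```python
from h import *
st(); snap("wrist","pics/w9")
```

```text
{'clock': 18.75, 'qpos': [-0.5947, 0.1119, 1.6743, -0.0001, 1.3588, 0.7082], 'qd': [-0.0016, 0.0094, 0.0095, 0.0009, 0.0039, -0.0013], 'effort': [0.0208, -32.4682, -25.2294, 0.0001, -0.0192, 0.0], 'position': [0.426, -0.2044, 0.2212], 'ee_rot': [-0.0936, -0.6998, -0.0953, 0.7017], 'contact_force': [-0.0594, 0.2907, 0.5385], 'moment': [0.0093, 0.007, -0.0278], 'width': 0.0428}
```

View pics/w9.png

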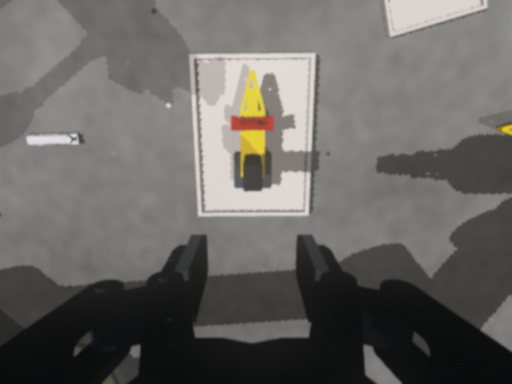

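```bash
python3 -c "
from h import *
manip.sign_off(); print(manip.get_state()['clock'])"
```

```text
the job is handed in; nothing more can be done
the job is handed in; nothing more can be done
```

The clip and wedge are both in the large white tray, and I handed the job in at about 19 s of the 64 s. The hand-in reports no verdict.

- **Insertion:** I gripped the wedge nearest the base and found the rod's top by touch. I then slid the blade under the clip's bridge with a push of roughly 5 to 9 N. The vertical force read about 2–3 N above its no-contact level during the slide. It peaked near 8 N for a moment at the first touch, against the 12 N limit.
- **Full spread:** The push eased off as the full width entered the jaws. The wrist image put the clip at about 46 mm along the wedge, inside the 42–53 mm window and centred on the blade.
- **Lift and placing:** The clip came off freely and rode on the blade. I lowered the wedge until its foot touched the tray floor, released it and backed the gripper away.
- **Last checks:** The final wrist picture shows the wedge standing near the middle of the tray with the clip still on the blade. The gripper was well clear and the contact force was near zero. I didn't re-measure the tumbler, ceramic box, shaver case or nail clipper, but nothing passed near them.

Early height estimates from different pictures disagreed by a few millimetres, which is why I relied on touch for the rod's top. The opening read about 15 mm on the 18 mm handle, but the grip held throughout.

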